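Ratchet a card press down on a squared-up pack

ROBOT

A 6-joint arm with a two-finger parallel gripper is mounted at the origin on a cart in front of the work surface, level with it; the furniture and walls round the work are solid. World frame = base frame: x ahead of the robot, y to its left, z up, the work surface at z = 0. Lengths are in m, angles in rad, forces in N, time in s.
With the tool pointing down it reaches from about 0.25 to 0.725 m from the base axis. Payload 4 kg.
Tool frame: the origin (TCP) lies on the centre line of the jaws, within the pads' length; the fingertips stand tip_reach ahead of it and the grasp point (between the pads) lies 5 mm behind it (tip_reach is the distance from the TCP to the fingertips, in m); z points along the fingers, y is the direction in which the jaws open and shut (so a half turn about z gives the same grasp; the last joint's range is limited). The gripper opens to 85 mm and grips with 20 to 120 N. Pads are 22 mm wide; open, the fingers measure 114 mm over their backs; the gripper's body (76 mm by 85 mm) begins 54 mm behind the grasp point. The pads swing forward as they close: fully open they stand 13 mm farther back than shut.
Start: joints at [1.265, 0.241, 0.005, 1.335, 0, 1.571], TCP at [0.151, 0.477, 0.245] pointing down, gripper open.
Joint ranges: [-2.72, 2.72], [-1.05, 1.87], [-1.09, 1.28], [-1.99, 2.15], [-1.42, 1.44], [-3.14, 3.14]. Speed limits (rad/s): [2.79, 2.79, 3.14, 3.14, 3.14, 3.14].

INTERFACE

Orientations are given as a unit quaternion [x, y, z, w].
In Python, from workcell import * gives the robot as it stands.
- The arm moves only by the tool arm_command, never from a script. Its arguments are lists of equal length, an entry for each row: "translation": the shift along the tool's x, y, z in cm, a list of three; "turn": the turn about the tool's z in rad; "hand": the closure, from 0 (fully open) to 1 (shut). In form: {"translation": [[x, y, z], ...], "turn": [turn, ...], "hand": [hand, ...]}. A call has 1 to 5 rows; each row is the pose to reach, as a shift and turn from the pose commanded when the call began, along the tool's axes at that moment; what a row does not reach only later rows make up. A row lasts 1/12 s, in which the tool goes at most 41.7 mm and 7.16 degrees, less where a joint would pass 70% of its speed; a pose out of reach is approached as far as the arm can. A call with a gripper value outside its range is refused whole. The fingers move at their own pace and stop on an object; the grip force is fixed at half the most. Time passes only in rows, so rows that repeat a pose let the fingers close. It gives the time, the measured TCP pose, the force and the opening at its end, in the units of the state.
- get_obs(): the state, without advancing time (a new reading comes with each control period).
- camera(name): name is "scene" or "top"; returns (picture, depth): 480x640x3 uint8, red, green, blue; 480x640 float32, m along the optical axis (not along the pixel's ray), 0 where there is no reading.
- camera_info(name): a dict with "mtx" (3x3 intrinsics, pixels), "world_to_cam" (4x4, takes a point from world to camera coordinates). Camera axes: x right, y down, z forward; pixel columns grow to the right and rows downward; lengths in m; the calibration is good to about 2 mm. A picture is of the moment at which its call begins. camera_info takes no time and is no camera call.
- job_done(): hands the job in, once; it reports no verdict.
Trained networks look in the newest picture that a camera, given by its name, has taken for a name from the list of things; names that differ only in an ending like _2 or _b are one class to them, and where a whole thing is asked for, a point or a joint stands for the part that bears it (a point fixed in the world has none). Each returns a list of dicts, best first, with "conf" (0 to 1); they miss things now and then, are a little off and sometimes report something else, mostly with a low value. They report only what shows in the picture. A call takes as long as a camera call.
- search_frame(camera, name): "location" ([row, column] in pixels, amid what is visible of it).
- spot_point(camera, name): "location" ([row, column] in pixels: a listed point, or the origin of a listed thing).
The state is a dict: "clock": time; "joint_pos": joint angles; "joint_vel": joint speeds; "tau": joint torques, N m; "eef_pos": TCP position; "tool_rot": TCP orientation; "ft_force": force on the tool from outside, world axes, zero at the start; "ft_torque": the same for the moment, N m; "grip_width": finger opening in m.
Only numpy, scipy, OpenCV 4.12 (cv2) and the standard library are available. Lean on these libraries where they do the work, as an engineer would, in place of code of your own. Each camera call takes 0.05 s, during which the arm holds its last target. There are 200 camera calls.

TASK

Tap the stiff side stop of the card press to the right by its push post, so that it carries the card pack along, until its brass pointer lines up with the brass marker clip, without running past it. Then swing the press's ratchet lever back and forth to wind the sprung foot down onto the pack, and stop when the gap above the foot is about half closed; never let the gap shut, because the ratchet cannot be wound back. Leave the pack against the stop, let go of the lever and leave the other things alone.

Things in the scene. Friction and masses are not known exactly. Their poses are not given: they have to be found in the camera images.
- press: fixed card press (place and yaw vary). Origin on the table below its vertical spindle; +y left at yaw 0, +x away from the robot. Dark bed x -115..135, y -100..240 mm, top z 12. Grey column x 75..125, y +-30, its arm over the bed at z 106..128 carries the ratchet lever above and the foot below. Fence x 58..66, to z 36. A 14 mm threaded rod stands up through the lever's hub to z 200 at most.
- side_stop (a joint): stiff side stop, m: 0 = far left (+y of the press), grows as it slides right (-y), range 0 to 0.125. Stays where it is left; takes about 6 N, plus about 2 N when it moves the pack.
- stop_pointer (a point): tip of the side stop's small brass pointer, pointing to the front of the bed (-x of the press), 24 mm above the table. It lies in the plane of the stop's pushing face: the right side of an upright plate, 107 mm long, z 14 to 40 mm, that pushes the pack. Axes as the press.
- stop_post (a point): centre, 60 mm above the table, of the side stop's upright aluminium push post (30 mm along x, 16 mm along y, z 30 to 86 mm). Push on its left face, 8 mm to +y of this point, towards -y. It stands on the rail, 75 mm in front (-x) of the spindle and 64 mm to +y of the pushing face. Axes as the press.
- mark (a point): tip of the small brass marker clip (10x12x12 mm) fixed on the front edge of the bed, pointing at the rail, 22 mm above the table. The stop is at the mark when its pointer tip has the same y in the press's frame as this tip (the tips then face each other some 4 mm apart in x). Axes as the press.
- pack_center (a point): centre of the loose kraft card pack, 99 (x) x 129 (y) x 31 mm, about 0.2 kg, lying on the bed to the right of the side stop with its long side along the press's y; bottom at z = 12 mm. The top is level.
- ratchet_lever (a joint): swing of the ratchet lever, rad: 0 = right-hand stop, 1.2 = left-hand stop, grows clockwise seen from above (the grip, on the robot's side, moves to +y); at 0.6 it points along -x of the press. Growing = drive stroke (about 5 N at the grip, winds the foot down); shrinking = return stroke (slips, 1 to 2 N, foot stays). Stays where it is left.
- lever_grip (a point): centre of the upright dark wooden grip at the lever's end: a round peg 18 mm in diameter, from z 149 to 211 mm; this point is at z = 183 mm, 120 mm from the spindle axis. x and y axes turn with the lever.
- lever_hub (a point): point on the spindle axis, about which the lever swings, at the same height as lever_grip (183 mm). The hub is a steel disc of 40 mm radius, z 133 to 155 mm.
- foot (a joint): how far the sprung foot is pressed up towards the plate above it, m: 0 = hanging free (12 mm gap between foot and plate), 0.012 = gap shut. It grows only once the foot bears on the pack. The foot is a steel disc 56 mm across, 10 mm thick.
- foot_face (a point): centre of the foot's underside, on the spindle axis; at the start 20 to 30 mm above the pack's top. The ratchet has 18 clicks a turn (0.35 rad each); each click driven lowers the foot 3 mm, a full swing of the lever gives 3 clicks (9 mm); once engaged, 8.6 mm a radian. It cannot be wound back.
- stamp_c (a point): bystander: rubber stamp with a turned dark handle, 40x40x74 mm; its centre. Loose, to be left alone.
- tin_c (a point): bystander: flat round tin, 62 mm across, 20 mm high; its centre. Loose, to be left alone.
- rubber_c (a point): bystander: eraser, 19x44x11 mm; its centre. Loose, to be left alone.
- spool_c (a point): bystander: ribbon spool lying flat, 82x72x40 mm; its centre. Loose, to be left alone.
- candle_c (a point): bystander: round candle tin, 66 mm across, 28 mm high; its centre. Loose, to be left alone.
- jar_c (a point): bystander: small capped jar, 48x52x80 mm; its centre. Loose, to be left alone.

How it is judged:
By the outcome, as a careful person would: the job done as asked, in the order asked, and still so for the second after the job is handed in, with the robot touching nothing.
It also fails if it takes over 69 s, if anything falls off the work surface, if the arm or the gripper's body presses on something with over 40 N, if the wrist force passes 120 N, or if a joint passes its speed limit or range.

## Working session

There is one attempt and no reset: what is moved stays moved. The work goes in short steps, Python scripts to look and compute and a tool call to move; the robot and the scene stay as the last step left them, time stands still between calls to the robot, and variables do not carry over. Pictures are saved under pics/ and viewed, about 8 in all and at most 12, crops included, and the job is handed in when it is done.

Besides the shell and the picture viewer there is one more tool, called after "Request:" as name([rows], argument=value, ...), one row to a line, values as JSON. arm_command: Moves the arm, as the interface text tells. Its arguments: {"type":"object","properties":{"translation":{"type":"array","items":{"type":"array","items":{"type":"number"}}},"turn":{"type":"array","items":{"type":"number"}},"hand":{"type":"array","items":{"type":"number"}}},"required":["translation","turn","hand"]}

```bash
mkdir -p pics; cat > h.py <<'E'
from workcell import *
import numpy as np, cv2
def ray(cam,rc):
    i=camera_info(cam);K=np.array(i["mtx"]);T=np.array(i["world_to_cam"]);R=T[:3,:3];t=T[:3,3]
    d=R.T@np.linalg.solve(K,[rc[1],rc[0],1.]);return -R.T@t,d
def atz(cam,rc,z):
    o,d=ray(cam,rc);return o+d*(z-o[2])/d[2]
def proj(cam,p):
    i=camera_info(cam);K=np.array(i["mtx"]);T=np.array(i["world_to_cam"]);q=K@(T[:3,:3]@p+T[:3,3]);return q[1]/q[2],q[0]/q[2]
def atd(cam,rc,dep):
    o,d=ray(cam,rc);return o+d*dep[int(round(rc[0])),int(round(rc[1]))]
def save(n,im): cv2.imwrite(f"pics/{n}.png",im[:,:,::-1])
E
python3 - <<'E'
from h import *
np.set_printoptions(precision=4,suppress=True)
Z=dict(stop_pointer=.024,stop_post=.06,mark=.022,pack_center=.0275,lever_grip=.183,lever_hub=.183,press=0,foot_face=None)
for c in("scene","top"):
    im,d=camera(c);save(c+"0",im)
    print(c,"cam at",ray(c,(0,0))[0])
    for n,z in Z.items():
        for r in spot_point(c,n)[:2]:
            print(n,np.round(r["location"],1),round(r["conf"],2),atz(c,r["location"],z) if z is not None else '')
o=get_obs();print(o)
E
```

```text
scene cam at [-0.1481 -0.3229  0.4715]
stop_pointer [293.5 248.8] 0.71 [0.5131 0.1427 0.024 ]
stop_post [264.8 235.1] 0.77 [0.5471 0.1978 0.06  ]
stop_post [365.8 323.3] 0.54 [ 0.3361 -0.1039  0.06  ]
mark [307.  211.9] 0.5 [0.4401 0.1765 0.022 ]
mark [307.5 271.6] 0.49 [0.4915 0.0769 0.022 ]
pack_center [289.  313.9] 0.95 [0.5851 0.0346 0.0275]
pack_center [248.6 332.3] 0.28 [0.7887 0.0863 0.0275]
lever_grip [249.3 332.5] 0.67 [ 0.4582 -0.0584  0.183 ]
lever_grip [288.3 314.9] 0.37 [ 0.3307 -0.0909  0.183 ]
lever_hub [220.4 341.9] 0.75 [ 0.5876 -0.0188  0.183 ]
lever_hub [283.8 336.7] 0.59 [ 0.3558 -0.111   0.183 ]
press [330.6 255. ] 0.71 [ 0.4395  0.0807 -0.    ]
press [311.9 336.5] 0.59 [ 0.5683 -0.0237  0.    ]
foot_face [284.5 337.3] 0.55 
foot_face [298.9 252.3] 0.3 
top cam at [0.4407 0.0491 1.2042]
stop_pointer [254.9 265.6] 0.87 [0.5034 0.1435 0.024 ]
stop_pointer [226.9 331.4] 0.53 [ 0.5688 -0.0166  0.024 ]
stop_post [239.7 243.6] 0.94 [0.5379 0.1917 0.06  ]
stop_post [252.5 266.7] 0.66 [0.507 0.138 0.06 ]
mark [257.9 283.7] 0.56 [0.4955 0.1001 0.022 ]
pack_center [220.1 310.3] 0.65 [0.5858 0.0345 0.0275]
lever_grip [274.7 354.9] 0.75 [ 0.4505 -0.0547  0.183 ]
lever_grip [296.  358.1] 0.73 [ 0.4063 -0.0602  0.183 ]
lever_hub [216.  334.8] 0.92 [ 0.5745 -0.0154  0.183 ]
lever_hub [256.9 287.9] 0.56 [0.49   0.0844 0.183 ]
press [226.7 330.5] 0.63 [ 0.5719 -0.0157  0.    ]
{'clock': 0.9, 'joint_pos': array([1.265 , 0.2406, 0.005 , 1.3352, 0.0001, 1.5708]), 'joint_vel': array([-0.0007,  0.0006, -0.0008, -0.0022,  0.0006,  0.0016]), 'tau': array([  0.0012, -37.2193,  25.2693,   0.0009,   0.0003,   0.    ]), 'eef_pos': array([0.1505, 0.4768, 0.2453]), 'tool_rot': array([ 0.1523,  0.9883,  0.    , -0.    ]), 'ft_force': array([0.0932, 0.4083, 0.1343]), 'ft_torque': array([-0.0002,  0.0307,  0.0022]), 'grip_width': 0.08526882899633821}
```

```bash
python3 - <<'E'
import cv2
a=cv2.imread("pics/top0.png")[160:340,190:430];cv2.imwrite("pics/top0c.png",cv2.resize(a,None,fx=3.3,fy=3.3,interpolation=cv2.INTER_CUBIC))
E
```

```text
(no output)
```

View pics/scene0.png

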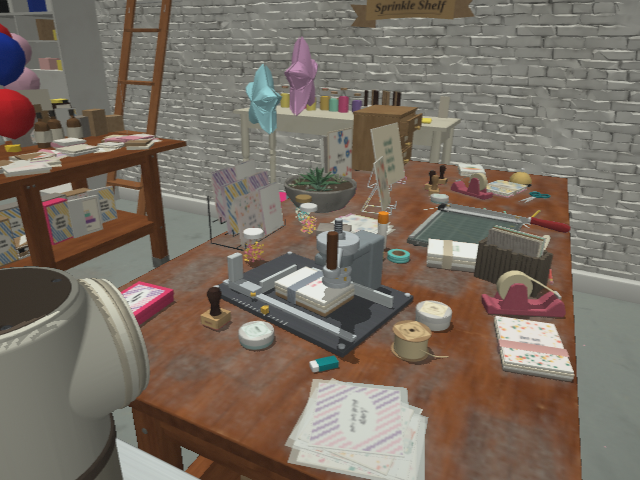

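View pics/top0c.png

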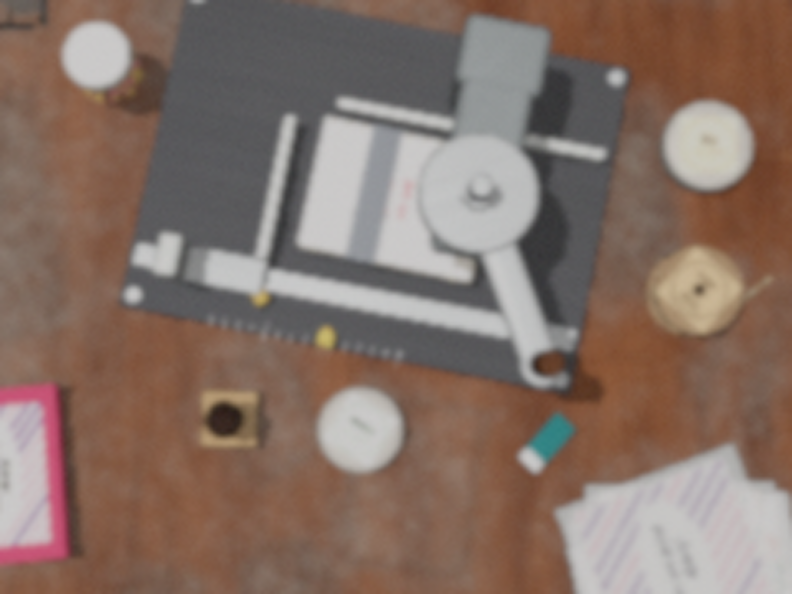

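```bash
cat >> h.py <<'E'
def cloud(cam,d):
    i=camera_info(cam);K=np.array(i["mtx"]);T=np.array(i["world_to_cam"]);v,u=np.mgrid[:480,:640]
    P=np.stack([u,v,np.ones_like(u)],-1)@np.linalg.inv(K).T*d[...,None]
    return (P-T[:3,3])@T[:3,:3]
E
python3 - <<'E'
from h import *
np.set_printoptions(precision=4,suppress=True)
im,d=camera("top");P=cloud("top",d);print(camera_info("top")["mtx"][0],camera_info("scene")["mtx"][0])
x,y,z=P[...,0],P[...,1],P[...,2]
hsv=cv2.cvtColor(im,cv2.COLOR_RGB2HSV)
reg=(x>.4)&(x<.75)&(y>-.2)&(y<.3)
dark=(reg&(hsv[...,2]<90)&(hsv[...,1]<60)&(abs(z-.012)<.008)).astype(np.uint8)
pts=P[dark>0];r=cv2.minAreaRect(cv2.convexHull((pts[:,:2]*1000).astype(np.float32)));print("bed",r,np.median(pts[:,2]))
print(cv2.boxPoints(r))
yel=(reg&(hsv[...,0]>18)&(hsv[...,0]<32)&(hsv[...,1]>110)).astype(np.uint8)
n,l,s,c=cv2.connectedComponentsWithStats(yel)
for k in range(1,n):
    if s[k,4]>2: print("yel",s[k],c[k],atz("top",c[k][::-1],.023))
hi=reg&(z>.16); print("rod/grip max z",z[hi].max() if hi.any() else 0)
n,l,s,c=cv2.connectedComponentsWithStats(hi.astype(np.uint8))
for k in range(1,n):
    if s[k,4]>2:
        q=P[l==k];print("hi",s[k,4],q.mean(0),q[:,2].max(),np.median(q[:,2]))
po=reg&(z>.07)&(z<.1);n,l,s,c=cv2.connectedComponentsWithStats(po.astype(np.uint8))
for k in range(1,n):
    if s[k,4]>5: q=P[l==k];print("post?",s[k,4],q.mean(0),np.median(q[:,2]))
pk=reg&(abs(z-.043)<.006)&(y<.14)
n,l,s,c=cv2.connectedComponentsWithStats(pk.astype(np.uint8))
for k in range(1,n):
    if s[k,4]>100: q=P[l==k];print("pack",s[k,4],cv2.minAreaRect((q[:,:2]*1000).astype(np.float32)),np.median(q[:,2]))
for n in("stamp_c","tin_c","jar_c","rubber_c"):
    q=search_frame("top",n)[:1]; print(n,[(atz("top",a["location"],.03),a["conf"]) for a in q])
im,d=camera("scene");a=im[200:350,200:420];save("sc1",cv2.resize(a,None,fx=3.6,fy=3.6,interpolation=cv2.INTER_CUBIC))
E
```

```text
[488.7717   0.     318.0278] [458.981    0.     313.1726]
bed ((609.284423828125, 101.40744018554688), (446.2866516113281, 245.8793487548828), 77.68568420410156) 0.012104492818311205
[[ 441.5825  -90.382 ]
 [ 681.8047 -142.8218]
 [ 776.9863  293.1968]
 [ 536.7641  345.6367]]
yel [268 250   3   2   6] [269.  250.5] [0.5139 0.1353 0.023 ]
yel [286 260   5   5  19] [288.3158 262.4211] [0.4844 0.0891 0.023 ]
rod/grip max z 1.2042477033890098
hi 3 [0.4407 0.0491 1.2042] 1.2042477033890098 1.2042477033890098
hi 99 [ 0.5709 -0.0159  0.1882] 1.2042477033890098 0.1731489627784258
hi 77 [ 0.4605 -0.0549  0.2036] 0.21438068643866265 0.2096533873639272
hi 3 [0.4407 0.0491 1.2042] 1.2042477033890098 1.2042477033890098
post? 333 [0.6847 0.2443 0.0799] 0.08011031858624966
post? 103 [0.5428 0.1943 0.0841] 0.0846718499396497
post? 60 [0.4284 0.1591 0.0726] 0.0725415032260015
pack 137 ((595.0469360351562, 122.40692901611328), (8.06326675415039, 106.1466293334961), 77.77381896972656) 0.03994223902149414
pack 1522 ((584.853271484375, 34.581268310546875), (128.5290069580078, 98.70081329345703), 77.65828704833984) 0.042468378746323754
pack 418 ((515.867919921875, -176.0103302001953), (62.636322021484375, 47.460182189941406), 0.7518570423126221) 0.040487624001338346
stamp_c [(array([0.4339, 0.1559, 0.03  ]), 0.55)]
tin_c [(array([0.4162, 0.0654, 0.03  ]), 0.62)]
jar_c [(array([0.6976, 0.2483, 0.03  ]), 0.68)]
rubber_c [(array([ 0.3978, -0.0658,  0.03  ]), 0.72)]
```

View pics/sc1.png

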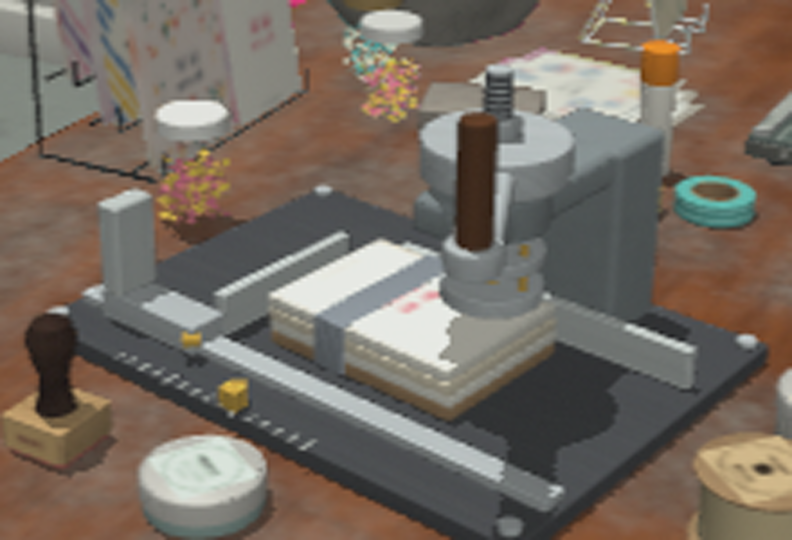

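Request:
arm_command([
  [-20,-4.6,0],
  [-20,-4.6,0],
  [-20,-4.6,0],
  [-20,-4.6,0],
  [-20,-4.6,0],
], turn=[-0.09,-0.09,-0.09,-0.09,-0.09], hand=[1,1,1,1,1])

```text
clock: 1.62
eef_pos: [0.3289, 0.3715, 0.2455]
tool_rot: [0.108, 0.994, 0.0, 0.0]
ft_force: [0.4, -0.0, -0.4]
grip_width: 0.0256
```

```bash
python3 - <<'E'
import workcell as w
print([n for n in dir(w) if n[0]!='_'])
try: print(w.tip_reach)
except Exception as e: print(e)
from h import *
hub=np.array([.575,-.0165]);Y=np.array([.2139,.9769]);X=np.array([.9769,-.2139])
for n,rc,z in(("ptr",(294.7,252.8),.024),("mark",(309.7,265),.022)):
    p=atz("scene",rc,z);print(n,p,(p[:2]-hub)@X,(p[:2]-hub)@Y)
E
```

```text
['Unreachable', 'camera', 'camera_info', 'get_obs', 'job_done', 'search_frame', 'spot_point', 'tip_reach']
0.014
ptr [0.51277121 0.13306459 0.024     ] -0.09278316964415499 0.1327989126202958
mark [0.47887453 0.08355836 0.022     ] -0.1153074601875916 0.07718577614279296
```

Request:
arm_command([
  [-25,-8.2,6],
  [-25,-8.2,6],
  [-25,-8.2,6],
  [-25,-8.2,6],
  [-25,-8.2,6],
], turn=[0,0,0,0,0], hand=[1,1,1,1,1])

```text
clock: 2.03
eef_pos: [0.5039, 0.2682, 0.1986]
tool_rot: [0.108, 0.994, 0.0, 0.0]
ft_force: [-0.0, 1.6, 0.4]
grip_width: -0.0
```

Request:
arm_command([
  [0,0,0],
  [0,0,0],
  [0,0,0],
  [0,0,0],
], turn=[0,0,0,0], hand=[1,1,1,1])

```text
clock: 2.37
eef_pos: [0.5016, 0.2703, 0.1993]
tool_rot: [0.107, 0.994, 0.0, -0.0]
ft_force: [-0.1, 0.2, 0.8]
grip_width: 0.0002
```

Request:
arm_command([
  [-5.8,-1.9,4],
  [-5.8,-1.9,8],
  [-5.8,-1.9,12],
  [-5.8,-1.9,13.9],
  [-5.8,-1.9,13.9],
], turn=[0,0,0,0,0], hand=[1,1,1,1,1])

```text
clock: 2.78
eef_pos: [0.549, 0.237, 0.0526]
tool_rot: [0.107, 0.994, -0.004, -0.006]
ft_force: [-1.0, -0.3, -1.0]
grip_width: -0.0002
```

Request:
arm_command([
  [0,0,0],
  [0,-0.6,0],
  [0,-1.2,0],
  [0,-1.6,0],
  [0,-1.6,0],
], turn=[0,0,0,0,0], hand=[1,1,1,1,1])

```text
clock: 3.2
eef_pos: [0.5524, 0.2226, 0.0626]
tool_rot: [0.108, 0.994, 0.001, 0.002]
ft_force: [-0.8, -1.0, -0.1]
grip_width: -0.0002
```

Request:
arm_command([
  [0,-0.4,0],
  [0,-0.8,0],
  [0,-1.2,0],
  [0,-1.6,0],
  [0,-1.6,0],
], turn=[0,0,0,0,0], hand=[1,1,1,1,1])

```text
clock: 3.62
eef_pos: [0.5493, 0.2089, 0.0617]
tool_rot: [0.107, 0.994, 0.002, 0.001]
ft_force: [-0.3, 5.6, 3.2]
grip_width: 0.0002
```

```bash
cat >> h.py <<'E'
hub=np.array([.575,-.0165]);Y=np.array([.2139,.9769]);X=np.array([.9769,-.2139])
def pf(p): return round((p[:2]-hub)@X,4),round((p[:2]-hub)@Y,4)
def yel():
    for cam in("scene","top"):
        im,d=camera(cam);hsv=cv2.cvtColor(im,cv2.COLOR_RGB2HSV)
        r0,c0=(280,235) if cam=="scene" else (235,255)
        r1,c1=(325,300) if cam=="scene" else (285,310)
        m=np.zeros((480,640),np.uint8);m[r0:r1,c0:c1]=cv2.inRange(hsv,(16,110,60),(34,255,255))[r0:r1,c0:c1]
        n,l,s,c=cv2.connectedComponentsWithStats(m)
        for k in range(1,n):
            if s[k,4]>2: print(cam,s[k],c[k].round(1),pf(atz(cam,c[k][::-1],.022)))
    o=get_obs();print(pf(o["eef_pos"]),o["eef_pos"],o["ft_force"],o["clock"])
    return im
E
python3 - <<'E'
from h import *
yel()
E
```

```text
scene [254 294   4   4  16] [255.5 295.5] (np.float64(-0.0891), np.float64(0.1291))
scene [260 306   9   9  61] [264.5 309.4] (np.float64(-0.1151), np.float64(0.0787))
top [271 250   4   3   9] [272.3 251.1] (np.float64(-0.092), np.float64(0.1271))
top [286 259   5   7  30] [288.2 262.3] (np.float64(-0.1108), np.float64(0.0842))
(np.float64(-0.0733), np.float64(0.2147)) [0.54933066 0.208861   0.0616348 ] [0.23478815 5.54858583 5.31252963] 3.7167
```

Request:
arm_command([
  [0,-0.6,0],
  [0,-1.2,0],
  [0,-1.8,0],
  [0,-2.4,0],
  [0,-2.4,0],
], turn=[0,0,0,0,0], hand=[1,1,1,1,1])

```text
clock: 4.13
eef_pos: [0.5441, 0.1851, 0.0616]
tool_rot: [0.107, 0.994, 0.002, 0.001]
ft_force: [-0.3, 4.6, 5.1]
grip_width: 0.0002
```

Request:
arm_command([
  [0,-0.4,0],
  [0,-0.8,0],
  [0,-1.0,0],
  [0,-1.0,0],
], turn=[0,0,0,0], hand=[1,1,1,1])

```text
clock: 4.47
eef_pos: [0.5421, 0.1758, 0.0616]
tool_rot: [0.107, 0.994, 0.002, 0.001]
ft_force: [-0.6, 5.6, 5.0]
grip_width: -0.0
```

```bash
python3 - <<'E'
from h import *
im=yel()
sc,_=camera("scene")
a=cv2.resize(im[235:285,250:320],(560,400),interpolation=cv2.INTER_CUBIC);b=cv2.resize(sc[275:325,235:305],(560,400),interpolation=cv2.INTER_CUBIC)
save("mk1",np.vstack([a[:,:],b])[:, :][::1] if 0 else cv2.resize(np.hstack([a,b]),(800,286)))
E
```

```text
scene [266 300   5   3  15] [268. 301.] (np.float64(-0.0885), np.float64(0.0954))
scene [260 306   9   9  60] [264.4 309.4] (np.float64(-0.1152), np.float64(0.0788))
top [284 253   4   3   8] [285.8 253.8] (np.float64(-0.0918), np.float64(0.0941))
top [286 259   5   7  30] [288.2 262.3] (np.float64(-0.1108), np.float64(0.0842))
(np.float64(-0.0733), np.float64(0.1809)) [0.54211849 0.17585298 0.06158604] [-0.65636593  5.69010892  5.87295562] 4.5667
```

View pics/mk1.png

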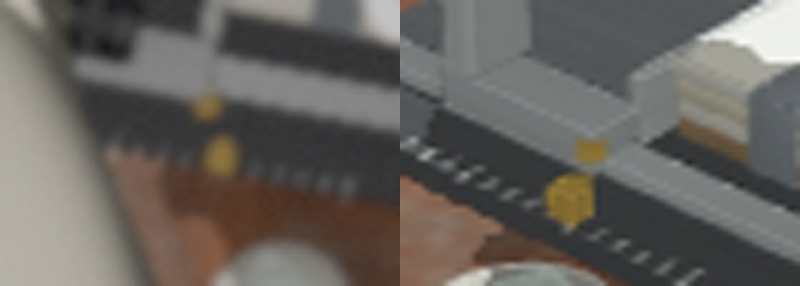

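Request:
arm_command([
  [0,-0.3,0],
  [0,-0.6,0],
  [0,-0.8,0],
  [0,-0.8,0],
], turn=[0,0,0,0], hand=[1,1,1,1])

```text
clock: 4.95
eef_pos: [0.5404, 0.1681, 0.0616]
tool_rot: [0.107, 0.994, 0.002, 0.001]
ft_force: [0.0, 6.2, 5.3]
grip_width: -0.0001
```

```bash
python3 - <<'E'
from h import *
yel()
E
```

```text
scene [269 301   5   4  19] [270.9 302.4] (np.float64(-0.0888), np.float64(0.0874))
scene [260 306   9   9  60] [264.4 309.4] (np.float64(-0.1154), np.float64(0.0786))
top [288 253   4   3   8] [289.4 254.2] (np.float64(-0.0913), np.float64(0.0853))
top [286 259   5   7  30] [288.2 262.3] (np.float64(-0.1108), np.float64(0.0842))
(np.float64(-0.0732), np.float64(0.1729)) [0.54044607 0.16810412 0.06157899] [-0.8338042  6.1136812  5.294248 ] 5.05
```

```bash
python3 - <<'E'
from h import *
ims=[camera("top")[0].astype(float) for _ in range(3)]
im=np.mean(ims,0)
# yellowness weighted centroids
yl=np.clip(np.minimum(im[...,0],im[...,1])-im[...,2]-15,0,None)
for nm,(r0,r1,c0,c1) in dict(ptr=(250,258,284,295),mark=(258,268,283,295)).items():
    w=yl[r0:r1,c0:c1];v,u=np.mgrid[r0:r1,c0:c1]
    print(nm,(w*v).sum()/w.sum(),(w*u).sum()/w.sum(),pf(atz("top",((w*v).sum()/w.sum(),(w*u).sum()/w.sum()),.022)))
    for r in range(r0,r1):
        a=w[r-r0]
        if a.sum()>30:
            c=(a*u[0]).sum()/a.sum();print(r,a.sum().round(),round(c,2),pf(atz("top",(r,c),.022)))
save("mk2",cv2.resize(im[240:275,265:315].astype(np.uint8),(750,525),interpolation=cv2.INTER_NEAREST))
E
```

```text
ptr 254.15394566623547 289.0284605433377 (np.float64(-0.0912), np.float64(0.0862))
253 57.0 289.38 (np.float64(-0.0883), np.float64(0.0859))
254 110.0 288.95 (np.float64(-0.0909), np.float64(0.0864))
255 75.0 288.91 (np.float64(-0.0933), np.float64(0.086))
mark 262.15016366612116 288.274549918167 (np.float64(-0.1105), np.float64(0.084))
259 44.0 288.45 (np.float64(-0.103), np.float64(0.0852))
260 104.0 288.33 (np.float64(-0.1054), np.float64(0.0849))
261 149.0 288.29 (np.float64(-0.1078), np.float64(0.0845))
262 167.0 288.22 (np.float64(-0.1101), np.float64(0.0842))
263 163.0 288.17 (np.float64(-0.1125), np.float64(0.0839))
264 126.0 288.24 (np.float64(-0.1149), np.float64(0.0832))
265 53.0 288.3 (np.float64(-0.1172), np.float64(0.0826))
```

View pics/mk2.png

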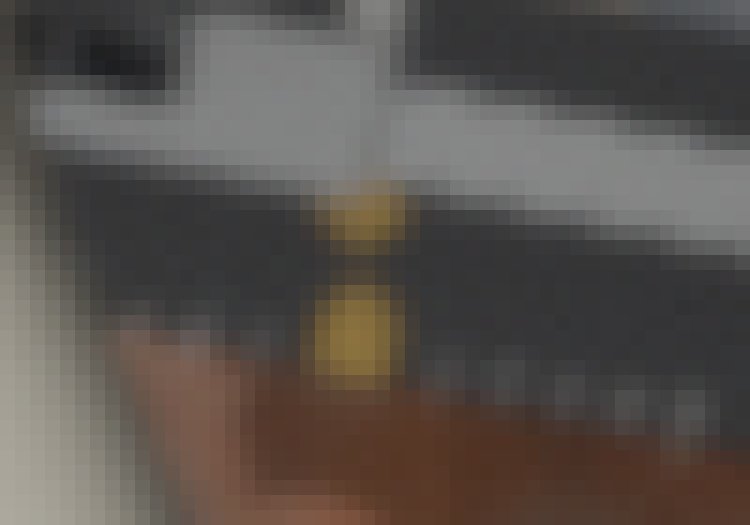

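Request:
arm_command([
  [0,-0.15,0],
  [0,-0.15,0],
  [0,-0.15,0],
], turn=[0,0,0], hand=[1,1,1])

```text
clock: 5.45
eef_pos: [0.5401, 0.1668, 0.0616]
tool_rot: [0.107, 0.994, 0.002, 0.001]
ft_force: [-0.1, 6.2, 5.7]
grip_width: 0.0005
```

```bash
cat >> h.py <<'E'
def yl():
    im=np.mean([camera("top")[0].astype(float) for _ in range(3)],0)
    y=np.clip(np.minimum(im[...,0],im[...,1])-im[...,2]-15,0,None)
    for nm,(r0,r1,c0,c1) in dict(ptr=(250,258,284,295),mark=(258,268,283,295)).items():
        w=y[r0:r1,c0:c1];v,u=np.mgrid[r0:r1,c0:c1]
        print(nm,pf(atz("top",((w*v).sum()/w.sum(),(w*u).sum()/w.sum()),.022)))
    o=get_obs();print(pf(o["eef_pos"]),o["eef_pos"],o["ft_force"],o["clock"])
E
python3 -c "
from h import *
yl()"
```

```text
ptr (np.float64(-0.091), np.float64(0.0844))
mark (np.float64(-0.1105), np.float64(0.0841))
(np.float64(-0.0733), np.float64(0.1716)) [0.54015098 0.16680166 0.06158167] [0.31022716 6.85531785 5.10347745] 5.6
```

Request:
arm_command([
  [0,1.5,0],
  [0,3,0],
  [0,3,-4],
  [0,3,-8],
  [0,3,-12],
], turn=[0,0,0,0,0], hand=[1,1,1,1,1])

```text
clock: 6.02
eef_pos: [0.5442, 0.1948, 0.1795]
tool_rot: [0.107, 0.994, -0.001, -0.002]
ft_force: [1.2, 0.5, 0.0]
grip_width: 0.0001
```

Request:
arm_command([
  [1,-1,-4],
  [1,-1,-8],
  [1,-1,-8],
  [1,-1,-8],
], turn=[0,0,0,0], hand=[0,0,0,0])

```text
clock: 6.35
eef_pos: [0.5349, 0.1877, 0.263]
tool_rot: [0.107, 0.994, 0.001, 0.003]
ft_force: [0.2, -0.2, -0.4]
grip_width: 0.0482
```

```bash
python3 - <<'E'
from h import *
yl()
d=np.mean([camera("top")[1] for _ in range(1)],0);P=cloud("top",d)
m=(P[...,2]>.16)&(P[...,2]<.22)&(P[...,1]<.06)&(P[...,0]>.4)&(P[...,0]<.65)
n,l,s,c=cv2.connectedComponentsWithStats(m.astype(np.uint8))
for k in range(1,n):
    if s[k,4]>5:
        q=P[l==k];t=q[q[:,2]>np.percentile(q[:,2],50)];print("hi",s[k,4],pf(t.mean(0)),np.percentile(q[:,2],[5,50,80,95]).round(4))
im,d=camera("scene")
for n in("foot_face","foot"):
    for f in (spot_point,search_frame): print(n,[(np.round(r["location"],1),round(r["conf"],2)) for r in f("scene",n)[:2]])
print("foot z: proj of z=.043,.065,.070",[proj("scene",np.array([.575,-.0165,z])) for z in(.043,.065,.07)])
save("sc3",cv2.resize(im[215:305,300:400],(750,675)[:2] and (660,594),interpolation=cv2.INTER_CUBIC))
E
```

```text
ptr (np.float64(-0.091), np.float64(0.0844))
mark (np.float64(-0.1105), np.float64(0.0841))
(np.float64(-0.085), np.float64(0.1894)) [0.53249799 0.18665541 0.25800276] [-0.64612622  0.34498304 -0.42280708] 6.5
hi 98 (np.float64(-0.0016), np.float64(-0.0007)) [0.1636 0.1752 0.1902 0.1932]
hi 76 (np.float64(-0.1033), np.float64(-0.0637)) [0.1702 0.2099 0.2122 0.2137]
foot_face [(array([282.2, 337.2]), 0.56)]
foot_face [(array([284.1, 337.4]), 0.84), (array([251.1, 338.7]), 0.33)]Traceback (most recent call last):
  File "<stdin>", line 11, in <module>
ValueError: it knows: candle, foot_face, jar, lever_grip, lever_hub, mark, pack_center, press, rubber, spool, stamp, stop_pointer, stop_post, tin
```

```bash
python3 - <<'E'
from h import *
im=np.mean([camera("scene")[0].astype(float) for _ in range(3)],0).astype(np.uint8)
print([np.round(proj("scene",np.array([.575,-.0165,z])),1) for z in(.043,.065,.07,.085)])
save("sc3",cv2.resize(im[215:305,300:400],(700,630)[:2] and (660,594),interpolation=cv2.INTER_CUBIC))
E
```

```text
[array([290.2, 335.3]), array([280. , 335.7]), array([277.7, 335.8]), array([270.7, 336.1])]
```

View pics/sc3.png

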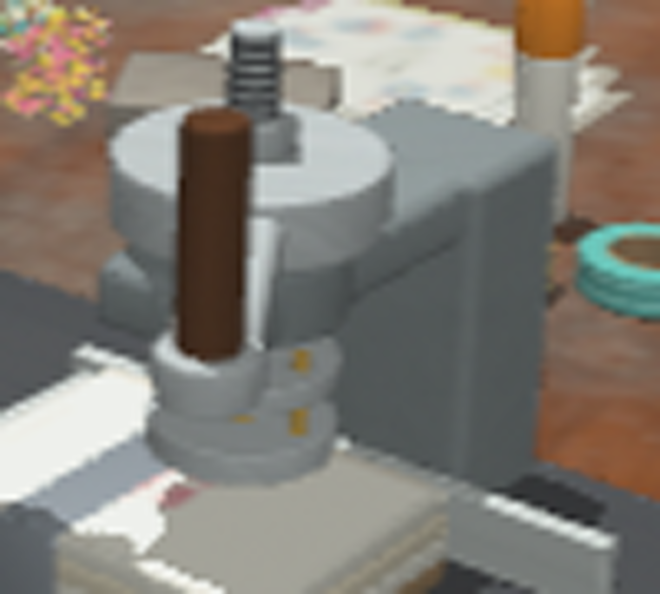

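```bash
cat >> h.py <<'E'
def gold():
    im=np.mean([camera("scene")[0].astype(float) for _ in range(4)],0)
    y=np.clip(np.minimum(im[...,0],im[...,1])-im[...,2]-20,0,None)
    y[:255]=0;y[300:]=0;y[:,:325]=0;y[:,362:]=0
    n,l,s,c=cv2.connectedComponentsWithStats((y>12).astype(np.uint8))
    for k in range(1,n):
        if s[k,4]>1:
            w=y*(l==k);v,u=np.nonzero(w);ww=w[v,u];print("gold",s[k,4],round((ww*v).sum()/ww.sum(),2),round((ww*u).sum()/ww.sum(),2))
    d=camera("top")[1];P=cloud("top",d)
    q=P[(np.hypot(P[...,0]-.575,P[...,1]+.0165)<.02)&(P[...,2]<.21)&(P[...,2]>.1)];print("rod",np.percentile(q[:,2],[80,90,95]).round(4))
    return im.astype(np.uint8)
def lever():
    d=camera("top")[1];P=cloud("top",d);q=P[(P[...,2]>.195)&(P[...,2]<.216)&(P[...,1]<.12)&(P[...,0]>.4)&(P[...,0]<.53)]
    a=pf(q.mean(0));print("grip",len(q),a,"q",.6+np.arctan2(a[1],-a[0]))
E
python3 - <<'E'
from h import *
gold();lever()
e=np.array([.5493,-.0274,0])
print([(z,np.round(proj("scene",e+[0,0,z])[0],1)) for z in (.043,.06,.065,.07,.075)])
E
```

```text
gold 6 269.05 345.31
gold 8 278.59 344.61
gold 2 278.0 336.44
rod [0.1685 0.1894 0.1916]
grip 63 (np.float64(-0.1033), np.float64(-0.0629)) q 0.05305762003626446
[(0.043, np.float64(297.3)), (0.06, np.float64(289.3)), (0.065, np.float64(287.0)), (0.07, np.float64(284.6)), (0.075, np.float64(282.2))]
```

Request:
arm_command([
  [1.8,-25.2,0],
  [1.8,-25.2,0],
  [1.8,-25.2,0],
  [1.8,-25.2,0],
  [1.8,-25.2,0],
], turn=[0,0,0,0,0], hand=[0,0,0,0,0])

```text
clock: 7.57
eef_pos: [0.4735, -0.0148, 0.2602]
tool_rot: [0.107, 0.994, -0.0, 0.0]
ft_force: [0.3, -0.5, 0.9]
grip_width: 0.0854
```

Request:
arm_command([
  [0.3,-4.2,0],
  [0.3,-4.2,0],
  [0.3,-4.2,0],
  [0.3,-4.2,0],
], turn=[0,0,0,0], hand=[0,0,0,0])

```text
clock: 7.9
eef_pos: [0.4626, -0.0537, 0.2603]
tool_rot: [0.108, 0.994, 0.0, 0.0]
ft_force: [0.1, -0.9, -0.2]
grip_width: 0.0857
```

```bash
python3 -c "
from h import *
o=get_obs();print(pf(o['eef_pos']),o['eef_pos'],o['grip_width'],o['clock'])"
```

```text
(np.float64(-0.1018), np.float64(-0.0604)) [ 0.46259759 -0.0536959   0.26025853] 0.08568234448473336 7.9
```

Request:
arm_command([
  [0.1,-0.3,3],
  [0.1,-0.3,6],
  [0.1,-0.3,7.5],
  [0.1,-0.3,7.5],
  [0.1,-0.3,7.5],
], turn=[0,0,0,0,0], hand=[0,0,0,0.65,0.65])

```text
clock: 8.32
eef_pos: [0.4607, -0.0548, 0.1845]
tool_rot: [0.106, 0.994, 0.0, -0.001]
ft_force: [-0.1, 0.7, -0.1]
grip_width: 0.0639
```

Request:
arm_command([
  [0,0,0],
  [0,0,0],
  [0,0,0],
], turn=[0,0,0], hand=[0.68,0.68,0.68])

```text
clock: 8.57
eef_pos: [0.462, -0.0561, 0.1864]
tool_rot: [0.107, 0.994, 0.0, 0.002]
ft_force: [0.3, 0.0, 0.3]
grip_width: 0.0277
```

Request:
arm_command([
  [1.1,2.8,0],
  [1.7,5.3,0],
  [1.8,7.8,0],
  [1.3,10.3,0],
  [0.5,12.3,0],
], turn=[0,0,0,0,0], hand=[0.68,0.68,0.68,0.68,0.68])

```text
clock: 8.98
eef_pos: [0.4808, 0.0649, 0.1856]
tool_rot: [0.108, 0.994, -0.002, -0.001]
ft_force: [-3.7, -4.1, 1.8]
grip_width: 0.0272
```

```bash
python3 -c "
from h import *
gold();o=get_obs();print(pf(o['eef_pos']),o['eef_pos'],o['ft_force'],o['grip_width'],o['clock'])"
```

```text
gold 6 272.91 344.94
gold 7 282.19 344.46
rod [0.1686 0.182  0.1837]
(np.float64(-0.1079), np.float64(0.0593)) [0.48229425 0.06448442 0.18541775] [-0.40558813  0.64185263  0.21486226] 0.02768056586330182 9.2333
```

Request:
arm_command([
  [0.5,-2.4,0],
  [1.1,-4.9,0],
  [1.2,-7.4,0],
  [0.7,-9.9,0],
  [-0.4,-12.4,0],
], turn=[0,0,0,0,0], hand=[0.68,0.68,0.68,0.68,0.68])

```text
clock: 9.65
eef_pos: [0.4576, -0.0584, 0.1854]
tool_rot: [0.108, 0.994, 0.001, -0.0]
ft_force: [0.6, 1.9, -0.5]
grip_width: 0.0274
```

```bash
python3 -c "
from h import *
gold();o=get_obs();print(pf(o['eef_pos']),o['eef_pos'],o['ft_force'],o['grip_width'],o['clock'])"
```

```text
gold 7 272.92 344.86
gold 8 282.36 344.48
rod [0.169  0.1826 0.1843]
(np.float64(-0.1043), np.float64(-0.0649)) [ 0.45920292 -0.05762809  0.18520002] [-0.0081306   0.00126285 -0.07627899] 0.027007383668922576 9.9
```

Request:
arm_command([
  [0.9,3.0,0],
  [1.5,5.5,0],
  [1.5,8.0,0],
  [1.0,10.5,0],
  [0.3,12.5,0],
], turn=[0,0,0,0,0], hand=[0.68,0.68,0.68,0.68,0.68])

```text
clock: 10.32
eef_pos: [0.4809, 0.0664, 0.1844]
tool_rot: [0.107, 0.994, -0.002, -0.002]
ft_force: [-0.9, -6.6, 0.3]
grip_width: 0.0275
```

```bash
python3 -c "
from h import *
im=gold();lever();o=get_obs();print(pf(o['eef_pos']),o['eef_pos'],o['ft_force'],o['grip_width'],o['clock'])
save('sc4',cv2.resize(im[215:305,300:400],(660,594),interpolation=cv2.INTER_CUBIC))"
```

```text
gold 7 271.0 327.74
gold 6 277.08 344.63
gold 8 286.57 344.43
rod [0.1678 0.1732 0.1747]
grip 0 (np.float64(nan), np.float64(nan)) q nan
(np.float64(-0.1074), np.float64(0.0603)) [0.48294612 0.06538359 0.18509149] [ 0.04616841 -0.20627011  0.04439641] 0.0272246906361909 10.6167h.py:50: RuntimeWarning: Mean of empty slice.
  a=pf(q.mean(0));print("grip",len(q),a,"q",.6+np.arctan2(a[1],-a[0]))
  ret = um.true_divide(
```

View pics/sc4.png

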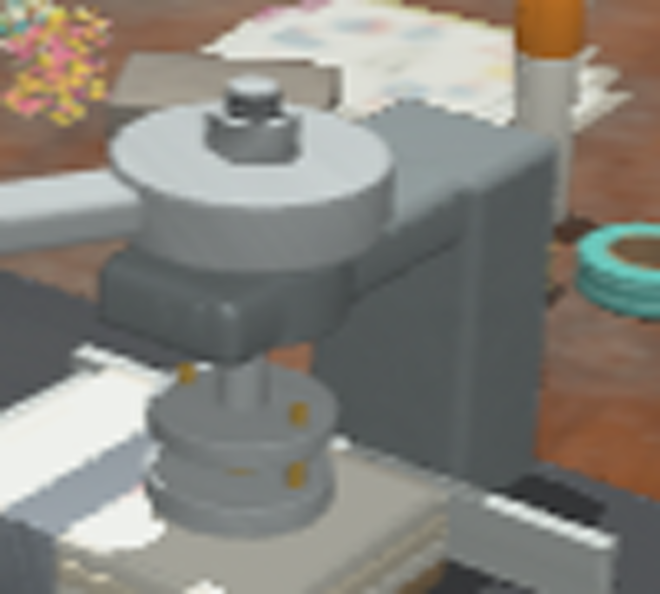

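Request:
arm_command([
  [0.5,-2.5,0],
  [1.1,-5.0,0],
  [1.2,-7.5,0],
  [0.7,-10.0,0],
  [-0.4,-12.6,0],
], turn=[0,0,0,0,0], hand=[0.68,0.68,0.68,0.68,0.68])

```text
clock: 11.03
eef_pos: [0.4584, -0.0592, 0.1853]
tool_rot: [0.108, 0.994, 0.001, -0.0]
ft_force: [1.5, 1.9, -0.9]
grip_width: 0.0274
```

Request:
arm_command([
  [0,0,0],
  [0.9,3.0,0],
  [1.5,5.5,0],
  [1.5,8.0,0],
  [1.3,9.5,0],
], turn=[0,0,0,0,0], hand=[0.68,0.68,0.68,0.68,0.68])

```text
clock: 11.45
eef_pos: [0.4652, 0.037, 0.1845]
tool_rot: [0.108, 0.994, -0.001, -0.002]
ft_force: [-4.2, -5.1, 0.3]
grip_width: 0.0273
```

```bash
python3 -c "
from h import *
im=gold();o=get_obs();print(pf(o['eef_pos']),o['eef_pos'],o['ft_force'],o['grip_width'],o['clock'])"
```

```text
gold 8 273.52 327.58
gold 8 279.68 344.5
gold 6 289.1 344.39
rod [0.1672 0.1683 0.1692]
(np.float64(-0.1161), np.float64(0.0291)) [0.46778609 0.03674115 0.18508034] [-1.16518713 -1.32247125  0.11040035] 0.027515000962862777 11.7
```

Request:
arm_command([
  [-0.3,1.2,0],
  [-0.7,2.4,0],
  [-0.9,3.1,0],
  [-0.9,3.1,0],
], turn=[0,0,0,0], hand=[0.68,0.68,0.68,0.68])

```text
clock: 12.03
eef_pos: [0.4838, 0.0649, 0.185]
tool_rot: [0.108, 0.994, -0.001, 0.0]
ft_force: [-0.6, -3.6, -0.1]
grip_width: 0.0271
```

```bash
python3 -c "
from h import *
im=gold();o=get_obs();print(pf(o['eef_pos']),o['eef_pos'],o['ft_force'],o['grip_width'],o['clock'])"
```

```text
gold 10 274.0 327.58
gold 11 280.34 344.53
gold 4 289.58 344.44
rod [0.1656 0.1669 0.1678]
(np.float64(-0.1067), np.float64(0.0598)) [0.48359524 0.06470259 0.1850154 ] [ 0.55339061 -4.70996938 -1.31407657] 0.027413508379553347 12.2833
```

```bash
python3 -c "
from h import *
im=np.mean([camera('scene')[0].astype(float) for _ in range(4)],0).astype(np.uint8)
a=cv2.resize(im[200:310,260:400],(700,550),interpolation=cv2.INTER_CUBIC)
save('sc5',a)"
```

```text
(no output)
```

View pics/sc5.png

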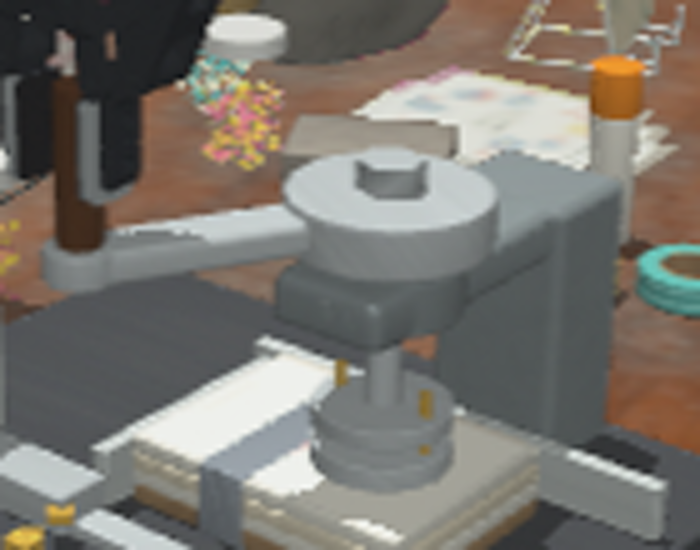

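```bash
python3 -c "
from h import *
s4=cv2.resize(cv2.imread('pics/sc4.png')[:,:,::-1],(100,90),interpolation=cv2.INTER_AREA).astype(float)
im=np.mean([camera('scene')[0].astype(float) for _ in range(8)],0)[215:305,300:400]
def f(a,c): return np.clip(np.minimum(a[...,0],a[...,1])-a[...,2]-5,0,None)[48:80,c-2:c+3].sum(1).round().astype(int)
for c in (27,44):
  print(c);print(f(s4,c));print(f(im,c))
# gray profile at front of foot
for c in (34,38): print(s4[50:85,c].mean(1).round().astype(int));print(im[50:85,c].mean(1).round().astype(int))
"
```

```text
27
[  0   0   0   0   0   0   0  95 126 100  19   0   0   0   0   0   0   0
   0   0   0   0   0   0   0   0   0   0   0   0   0   3]
[  0   0   0   0   0   0   0   0   2 106 114 120 108 105  14   0   0   0
   0   0   0   0   0   0   0   0   0   0   0   0   0   0]
44
[  0   0   0   0  37  82  84  58   8   0   0   0   0  91 121 107  43   0
   0   0   0   2  80 113 115  88   0   0   0   0   0   0]
[  0   0   0   0  39  85  84  68  21   0   0   0   0   0   0  93 111 127
 124 121  66   0   0   0   0   0  66  82   0   0   0   0]
[ 94  93  92  91  85  95 114 115 116 117 118 119 121 122 121 121 121 132
 128 125 121 116 123 125 126 124 124 136 133 129 128 141 158 159 159]
[ 94  93  92  92  84  94 115 116 117 118 118 118 119 120 120 121 121 122
 122 122 121 130 128 126 125 119 126 125 122 136 132 130 128 143 159]
[ 83  81  78  82 104 124 126 125 124 123 123 122 122 121 122 122 123 131
 128 128 127 118 123 124 125 125 125 139 131 128 130 137 157 159 159]
[ 83  81  79  70  99 126 126 126 125 125 125 124 124 124 123 122 122 121
 122 122 122 130 129 128 128 120 125 126 124 139 130 129 130 137 159]
```

Request:
arm_command([
  [-0.3,0.5,0],
  [-0.6,1.0,0],
  [-0.7,1.2,0],
  [-0.7,1.2,0],
], turn=[0,0,0,0], hand=[0.68,0.68,0.68,0.68])

```text
clock: 13.22
eef_pos: [0.4917, 0.0744, 0.1849]
tool_rot: [0.108, 0.994, -0.002, -0.001]
ft_force: [-3.0, -7.1, 1.8]
grip_width: 0.0272
```

```bash
cat >> h.py <<'E'
def pins():
    im=np.mean([camera('scene')[0].astype(float) for _ in range(6)],0)[215:305,300:400]
    for c in (27,44): print(c,np.clip(np.minimum(im[...,0],im[...,1])-im[...,2]-5,0,None)[58:80,c-2:c+3].sum(1).round().astype(int))
    o=get_obs();print(pf(o['eef_pos']),o['eef_pos'],o['ft_force'],o['clock'])
E
python3 -c "
from h import *
pins()"
```

```text
27 [114 122 106 104  73   0   0   0   0   0   0   0   0   0   0   0   0   0
   0   0   0   0]
44 [  0   0   0   0   0  92 111 127 125 123 113   0   0   0   0   0  20  80
   0   0   0   0]
(np.float64(-0.1008), np.float64(0.071)) [0.49169985 0.07443116 0.18493976] [-2.95488172 -7.68988693  1.1911097 ] 13.5167
```

Request:
arm_command([
  [0,-0.5,0],
  [0,-0.5,0],
  [0,-0.5,0],
], turn=[0,0,0], hand=[0.6,0.4,0.4])

```text
clock: 13.77
eef_pos: [0.4922, 0.0714, 0.1853]
tool_rot: [0.108, 0.994, 0.001, 0.001]
ft_force: [-0.6, -0.4, 0.5]
grip_width: 0.0516
```

Request:
arm_command([
  [0,0,-2],
  [0,0,-5],
  [0,0,-9],
  [0,0,-11],
  [0,0,-11],
], turn=[0,0,0,0,0], hand=[0.4,0.4,0.4,0.4,0.4])

```text
clock: 14.18
eef_pos: [0.4946, 0.072, 0.3008]
tool_rot: [0.107, 0.994, 0.002, 0.005]
ft_force: [1.1, -0.0, -0.6]
grip_width: 0.0513
```

Request:
arm_command([
  [4,4,0],
  [8,8,0],
  [10,12,0],
  [10,15,0],
  [10,15,0],
], turn=[0,0,0,0,0], hand=[0.4,0.4,0.4,0.4,0.4])

```text
clock: 14.6
eef_pos: [0.4247, 0.2431, 0.2946]
tool_rot: [0.106, 0.994, 0.001, -0.0]
ft_force: [1.1, -0.5, 0.4]
grip_width: 0.0518
```

```bash
python3 -c "
from h import *
pins();yl();lever()
d=camera('top')[1];P=cloud('top',d);x,y,z=P[...,0],P[...,1],P[...,2]
for lo,hi in((.055,.16),):
  pk=(abs(z-.042)<.005)&(x>.5)&(x<.68)&(y>-.12)&(y<.12)
  n,l,s,c=cv2.connectedComponentsWithStats(pk.astype(np.uint8))
  for k in range(1,n):
    if s[k,4]>40: q=P[l==k][:,:2]-hub;print('z43 blob',s[k,4],'x',np.percentile(q@X,[2,98]).round(4),'y',np.percentile(q@Y,[2,98]).round(4))
im=camera('scene')[0];save('end',cv2.resize(im[190:360,190:420],(800,591),interpolation=cv2.INTER_CUBIC))
"
```

```text
27 [114 123 106 104  73   0   0   0   0   0   0   0   0   0   0   0   0   0
   0   0   0   0]
44 [  0   0   0   0   0  93 111 126 124 121 114   0   0   0   0   0  20  80
   0   0   0   0]
(np.float64(-0.1999), np.float64(0.2169)) [0.4261427  0.23815995 0.29460314] [-0.33197496 -0.10676529  0.5230349 ] 14.9
ptr (np.float64(-0.091), np.float64(0.0846))
mark (np.float64(-0.1118), np.float64(0.0844))
(np.float64(-0.1995), np.float64(0.2167)) [0.42646572 0.23784425 0.29497997] [-0.25851169  1.04769105  0.62194094] 15.05
grip 63 (np.float64(-0.1022), np.float64(0.0631)) q 1.1531276551848748
z43 blob 912 x [-0.0486  0.0468] y [0.0339 0.0916]
z43 blob 183 x [-0.0481 -0.0154] y [-0.0424  0.0143]
```

View pics/end.png

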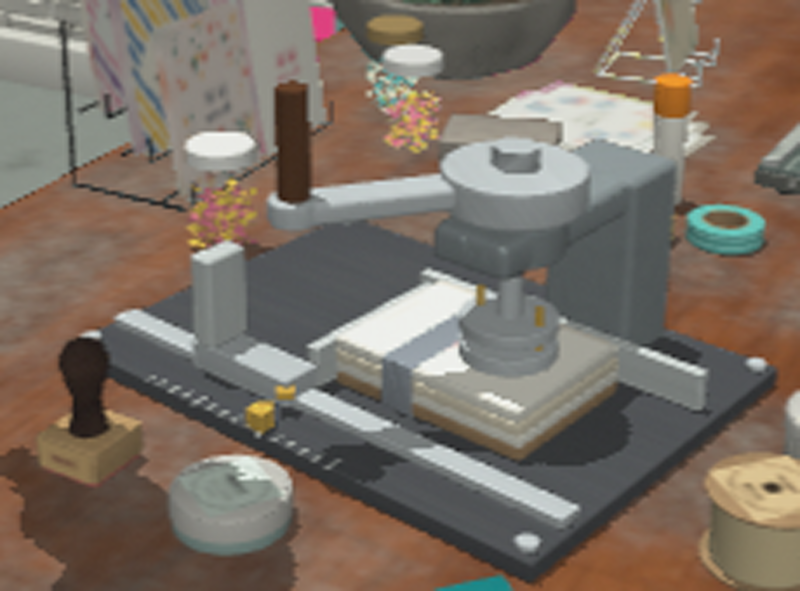

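```bash
python3 -c "
from workcell import *
print(job_done())"
```

```text
the job is handed in; nothing more can be done
None
```

I pushed the side stop to the mark and wound the foot down with three lever swings. I then let go of the lever, moved the arm clear, and handed the job in at about 15 s on the robot's clock.

- **Stop and pack:** pointer and marker were within about 0.2 mm of each other in the press's y in the last look. That compares colour-blob centres, so the true error could be about 1 mm. The pack's measured edges put it against the stop.
- **Foot gap:** the foot is on the pack and the gap is about 45% closed, roughly 5.4 mm of 12 mm. I read this from the gold guide pins in the scene camera, with about 0.5 mm uncertainty. The reading did not change after I let go of the lever.
- **Lever and surroundings:** the lever rests near its left-hand stop, at about 1.15 rad. The stamp and tin show undisturbed in the final picture. The spool and eraser are only partly in it, the candle tin and jar were not checked afterwards, and I never moved near them.
- **Checks that disagreed:** the network's first position for the marker was about 13 mm off the colour measurement. I used the colour one, which the scene camera agreed with once I allowed for its viewing angle. The rod's depth reading stopped being usable near the end, when the rod sank to the hub nut, so I relied on the pins instead.

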